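# Uncap an eyepiece and hold it over the inspection light

### The arm

A 7-joint arm with a two-finger parallel gripper is mounted at the origin on the work surface. World frame = base frame: x ahead of the robot, y to its left, z up, the work surface at z = 0. Lengths are in m, angles in rad, forces in N, time in s.
With the tool pointing down it reaches from about 0.425 to 0.925 m from the base axis. Payload 6.8 kg.
Tool frame: the origin (TCP) lies at the very end of the fingers, on their centre line; the grasp point (between the pads) lies 19 mm behind it; z points along the fingers, x is the direction in which the jaws open and shut, and the axes are right-handed (so a half turn about z gives the same grasp; the last joint's range is limited). The gripper opens to 85 mm and grips with 20 to 120 N. Pads are 22 mm wide; open, the fingers measure 114 mm over their backs; the gripper's body (76 mm by 85 mm) begins 54 mm behind the grasp point. The pads swing forward as they close: fully open they stand 13 mm farther back than shut.
Start: joints at [1.235, 0.477, 0.022, 1.555, -0.011, 1.109, -0.083], TCP at [0.152, -0.658, 0.231] pointing down, gripper open.
Joint ranges: [-2.96, 2.96], [-0.34, 2.1], [-1.41, 1.46], [0.24, 2.44], [-1.37, 4.51], [0.17, 1.92], [-2.96, 2.96]. Speed limits (rad/s): [2.39, 2.39, 3.14, 3.14, 3.14, 3.14, 3.14].

### API

Orientations are given as a unit quaternion [w, x, y, z].
In Python, from station import bot gives the robot as it stands.
- The arm moves only by the shell command python3 -m creep 'ROWS' [FORCE]. ROWS is JSON, a list that holds one entry, the list of rows, each a list of 7 numbers: the shift along the tool's x, y, z in cm, then the turn, a rotation vector about the tool's x, y, z in rad, then the opening, from 0 (shut) to 1 (fully open). In form: [[[dx, dy, dz, wx, wy, wz, claw], ...]]. A call has 1 to 10 rows; each row is the pose to reach, as a shift and turn from the pose commanded when the call began, along the tool's axes at that moment; what a row does not reach only later rows make up. A row lasts 1/8 s, in which the tool goes at most 62.5 mm and 10.7 degrees, less where a joint would pass 70% of its speed; a pose out of reach is approached as far as the arm can. A call with a gripper value outside its range is refused whole. The fingers move at their own pace and stop on an object; FORCE is the grip in N (left out, the last holds). Time passes only in rows, so rows that repeat a pose let the fingers close. It gives the time, the measured TCP pose, the force and the opening at its end, in the units of the state.
- bot.get_obs(): the state, without advancing time (a new reading comes with each control period).
- bot.read_camera(name): name is "scene" or "top"; returns (picture, depth): 480x640x3 uint8, blue, green, red; 480x640 float32, m along the optical axis (not along the pixel's ray), 0 where there is no reading.
- bot.calibration(name): a dict with "mtx" (3x3 intrinsics, pixels), "dist_coeffs" ([k1, k2, p1, p2, k3] as OpenCV has them; the pictures are not rectified), "rvec" (rotation vector, rad) and "tvec" (3), from world to camera coordinates, as OpenCV has them. Camera axes: x right, y down, z forward; pixel columns grow to the right and rows downward; lengths in m; the calibration is good to about 2 mm. A picture is of the moment at which its call begins. calibration takes no time and is no camera call.
- bot.hand_in(): hands the job in, once; it reports no verdict.
Trained networks look in the newest picture that a camera, given by its name, has taken for a name from the list of things; names that differ only in an ending like _2 or _b are one class to them, and where a whole thing is asked for, a point or a joint stands for the part that bears it (a point fixed in the world has none). Each returns a list of dicts, best first, with "p" (0 to 1); they miss things now and then, are a little off and sometimes report something else, mostly with a low value. They report only what shows in the picture. A call takes as long as a camera call.
- bot.find_in(camera, label): "xy" ([column, row] in pixels, amid what is visible of it).
- bot.silhouettes(camera, label): "mask" (480x640 bool, what is visible of it) and "xy" ([column, row] in pixels, amid what is visible of it).
The state is a dict: "t": time; "q": joint angles; "joint_vel": joint speeds; "joint_torque": joint torques, N m; "eef_pos": TCP position; "tool_rot": TCP orientation; "contact_force": force on the tool from outside, world axes, zero at the start; "torque": the same for the moment, N m; "gripper_width": opening from 0.0 (shut) to 1.0 (fully open).
Only numpy, scipy, OpenCV 4.12 (cv2) and the standard library are available. Lean on these libraries where they do the work, as an engineer would, in place of code of your own. Each camera call takes 0.05 s, during which the arm holds its last target.

### The job

Of the three microscope lenses standing in the wooden storage block only one wears a dust cap: lift that cap off, set it gently, open side down as it was worn, in the middle of the round rimmed dish and let go of it. Then lift the uncapped eyepiece out of the block, keeping it upright all the way, and hold it level and still, centred over the flat round inspection light with its lower end about 8 cm above the light, for two seconds. Finish while still holding it there, with everything else left where it was.

Things in the scene. Friction and masses are not known exactly. Their poses are not given: they have to be found in the camera images.
- cap_mid (a point): Grey round dust cap, 48 mm diameter, 30 mm tall, 25 g, closed on top (6 mm), open below with a skirt 24 mm deep and 42.4 mm inside; it sits loosely over the top 24 mm of the eyepiece's head. The point is its centre, half-way up (15 mm above its lower edge); z is up when it is worn.
- eyepiece_mid (a point): The capped eyepiece: a round black head 40 mm diameter and 44 mm tall on a steel tube 30 mm diameter and 30 mm long; 74 mm tall in all, about 0.10 to 0.20 kg. The point is on its axis half-way up, 37 mm above its lower end; z runs up its axis. In the block the tube is inside the well and the head's shoulder (7 mm below this point) rests on the block's top, so the whole 44 mm head stands above the block; the lower 20 mm of the head shows under the cap.
- block: Wooden storage block, fixed, 70 mm (its x) by 250 mm (its y) by 45 mm high, with three wells 33 mm diameter and 36 mm deep in a row along its y, at y = -85, 0 and +85 mm. Origin at the centre of its underside. The three lenses stand in the wells in any order.
- dish_floor (a point): Fixed round steel dish, 106 mm outer and 98 mm inner diameter, 12 mm high, floor 4 mm thick, so its rim stands 8 mm above the floor. The point is the centre of its inner floor, 4 mm above the table.
- dish: The same dish; origin at the centre of its underside.
- light_top (a point): Fixed flat round inspection light, 120 mm diameter, 14 mm high, grey with a white 100 mm glowing face. The point is the centre of its top face; z up.
- light: The same inspection light; origin at the centre of its underside.
- narrow_lens_mid (a point): Bystander: uncapped stepped black lens, upper part 25 mm, collar 33 mm diameter, standing in another well, its top 46 mm above the block. The point is on its axis 38 mm above its lower end.
- short_lens_mid (a point): Bystander: uncapped short black lens, head 40 mm diameter and only 20 mm tall, standing in another well. The point is on its axis 25 mm above its lower end.
- bottle: Bystander: small amber bottle, 32 mm diameter, 68 mm tall; origin at the centre of its underside.
- petri: Bystander: closed flat glass dish, 94 mm diameter, 16 mm tall; origin at the centre of its underside.
- slidebox: Bystander: flat slide box, 87 by 112 by 34 mm; origin at the centre of its underside.
- pencil: Bystander: flat wooden pencil, 145 mm long along its y, 9 mm high, lying on the slide box; origin under the centre of its wooden part.
- jar: Bystander: clear specimen jar with a white lid, 52 mm diameter, 58 mm tall; origin at the centre of its underside.
- counter: Bystander: round metal hand counter, 48 mm diameter, 42 mm tall; origin at the centre of its underside.

How it is judged:
By the outcome, as a careful person would: the job done as asked, in the order asked, and still so for the second after the job is handed in, while the arm keeps its last pose, push and grip.
It also fails if it takes over 67 s, if anything falls off the work surface, if the arm or the gripper's body presses on something with over 40 N, if the wrist force passes 120 N, or if a joint passes its speed limit or range.

## Working session

There is one attempt and no reset: what is moved stays moved. The work goes in short steps, Python scripts to look and compute and a shell command to move; the robot and the scene stay as the last step left them, time stands still between calls to the robot, and variables do not carry over. Pictures are saved under pics/ and viewed, and the job is handed in when it is done.

```bash
mkdir -p pics
cat > h.py <<'E'
import numpy as np,cv2
from station import bot
def ray(cam,px):
    c=bot.calibration(cam);K=np.array(c['mtx'],float);d=np.array(c['dist_coeffs'],float)
    R=cv2.Rodrigues(np.array(c['rvec'],float))[0];t=np.array(c['tvec'],float).ravel()
    u=cv2.undistortPoints(np.array(px,float).reshape(-1,1,2),K,d).reshape(-1,2)
    return R,t,np.c_[u,np.ones(len(u))]
def cloud(cam,mask,depth):
    v,u=np.nonzero(mask&(depth>0));R,t,r=ray(cam,np.c_[u,v])
    return (r*depth[v,u][:,None]-t)@R
def atz(cam,px,z):
    R,t,r=ray(cam,px);o=-R.T@t;d=r@R
    return o+d*((z-o[2])/d[:,2])[:,None]
E
python3 - <<'E'
from h import *
for c in ['scene','top']:
    p,d=bot.read_camera(c);cv2.imwrite(f'pics/{c}0.png',p);np.save(c+'0.npy',d)
    for n in ['cap_mid','eyepiece_mid','block','dish','light','narrow_lens_mid','short_lens_mid','bottle','petri','slidebox','jar','counter']:
        s=bot.silhouettes(c,n)
        for k in s[:1]:
            P=cloud(c,k['mask'],d)
            print(c,n,round(k['p'],2),np.round(k['xy']),k['mask'].sum(),np.round(np.percentile(P,[2,50,98],axis=0),3).tolist() if len(P) else None)
o=bot.get_obs();print(o)
E
```

```text
scene cap_mid 0.86 [345. 288.] 580 [[0.618, -0.036, 0.066], [0.644, -0.016, 0.093], [0.663, 0.01, 0.097]]
scene eyepiece_mid 0.5 [346. 301.] 42 [[0.646, -0.031, 0.044], [0.657, -0.022, 0.05], [0.661, -0.007, 0.059]]
scene block 0.71 [336. 303.] 3597 [[0.594, -0.135, 0.004], [0.655, -0.034, 0.043], [0.691, 0.105, 0.047]]
scene dish 0.98 [369. 196.] 1243 [[0.37, 0.143, -0.0], [0.418, 0.194, 0.004], [0.469, 0.241, 0.012]]
scene narrow_lens_mid 0.8 [303. 308.] 329 [[0.611, -0.112, 0.043], [0.631, -0.099, 0.07], [0.641, -0.079, 0.086]]
scene short_lens_mid 0.7 [333. 304.] 3667 [[0.593, -0.136, 0.003], [0.655, -0.035, 0.043], [0.691, 0.105, 0.047]]
scene bottle 0.84 [311. 220.] 298 [[0.412, 0.01, -0.001], [0.445, 0.021, 0.037], [0.454, 0.052, 0.068]]
scene petri 0.89 [194. 350.] 1822 [[0.542, -0.362, 0.009], [0.587, -0.321, 0.015], [0.629, -0.279, 0.018]]
scene slidebox 0.64 [457. 224.] 1695 [[0.549, 0.266, -0.0], [0.605, 0.312, 0.032], [0.635, 0.375, 0.036]]
scene jar 0.79 [462. 165.] 502 [[0.444, 0.415, 0.006], [0.47, 0.428, 0.044], [0.487, 0.456, 0.06]]
scene counter 0.91 [112. 343.] 65
[... 1248 characters left out ...]
23487454,  0.47700048,  0.02238654,  1.55543483, -0.01154024,
        1.10929108, -0.0830791 ]), 'joint_vel': array([ 1.11008498e-03, -1.69074100e-05,  3.74705670e-04, -5.69392142e-04,
        6.86408204e-04, -1.45077174e-04,  5.35444529e-04]), 'joint_torque': array([-7.04433642e-04, -5.96326768e+01,  1.60592470e+00, -2.81540108e+01,
        1.24810345e-02,  1.76043519e-03, -1.68532665e-05]), 'eef_pos': array([ 0.15247737, -0.65755209,  0.23129257]), 'tool_rot': array([-2.45530114e-05,  7.82895196e-01, -6.22153607e-01,  1.32163358e-05]), 'contact_force': array([0.61220483, 0.87371917, 0.45745812]), 'torque': array([-0.02662133,  0.00211511, -0.01447929]), 'gripper_width': 1.0021503898456783}
```

Run:
```python
import cv2
from h import *
a=cv2.imread('pics/top0.png');b=cv2.imread('pics/scene0.png')
cv2.imwrite('pics/t1.png',cv2.resize(a[140:340,100:500],None,fx=2,fy=2,interpolation=cv2.INTER_CUBIC))
cv2.imwrite('pics/s1.png',cv2.resize(b[140:400,80:480],None,fx=2,fy=2,interpolation=cv2.INTER_CUBIC))
# fits
full=np.ones((480,640),bool)
def circ(P):
    A=np.c_[2*P[:,:2],np.ones(len(P))];s=np.linalg.lstsq(A,(P[:,:2]**2).sum(1),rcond=None)[0];return s[:2],np.sqrt(s[2]+s[:2]@s[:2])
for c in ['top','scene']:
    P=cloud(c,full,np.load(c+'0.npy'))
    for n,x,y,r,z0,z1 in [('cap',.638,-.013,.035,.085,.105),('nar',.625,-.097,.025,.078,.1),('short',.652,.07,.03,.057,.08),('dishrim',.418,.193,.07,.009,.02),('light',.418,-.193,.08,.009,.03),('bottle',.435,.025,.03,.06,.08)]:
        q=P[(np.hypot(P[:,0]-x,P[:,1]-y)<r)&(P[:,2]>z0)&(P[:,2]<z1)]
        if len(q)<5: print(c,n,len(q));continue
        (ct,rad),=[cv2.minEnclosingCircle(q[:,:2].astype(np.float32))]
        print(c,n,len(q),np.round(q.mean(0),4),'enc',np.round(ct,4),round(rad,4),'mid',np.round((np.percentile(q,2,axis=0)+np.percentile(q,98,axis=0))/2,4))
    q=P[(P[:,2]>.040)&(P[:,2]<.05)&(abs(P[:,0]-.638)<.1)&(abs(P[:,1]+.013)<.17)]
    print(c,'block',cv2.minAreaRect(q[:,:2].astype(np.float32)))
```

```text
top cap 332 [ 0.6378 -0.0133  0.0938] enc [ 0.6384 -0.0133] 0.024 mid [ 0.6384 -0.0134  0.0933]
top nar 92 [ 0.624  -0.0972  0.084 ] enc [ 0.6246 -0.0968] 0.0129 mid [ 0.624  -0.0973  0.0832]
top short 220 [0.652  0.0696 0.0637] enc [0.6529 0.0695] 0.0204 mid [0.6526 0.0699 0.0629]
top dishrim 182 [0.4173 0.1932 0.0114] enc [0.4182 0.1919] 0.0527 mid [0.4185 0.192  0.0119]
top light 1824 [ 0.4201 -0.1944  0.013 ] enc [ 0.4204 -0.1943] 0.0596 mid [ 0.4213 -0.1945  0.0135]
top bottle 41 [0.4377 0.0249 0.0665] enc [0.4382 0.0249] 0.0084 mid [0.4376 0.0256 0.0668]
top block ((0.6384395956993103, -0.013406842947006226), (0.2499057501554489, 0.07168926298618317), 80.4540023803711)
scene cap 467 [ 0.6409 -0.0135  0.0935] enc [ 0.6402 -0.0127] 0.0246 mid [ 0.6404 -0.0133  0.0916]
scene nar 138 [ 0.6258 -0.0964  0.0836] enc [ 0.6251 -0.0965] 0.0131 mid [ 0.6256 -0.0962  0.083 ]
scene short 304 [0.6545 0.07   0.0636] enc [0.6537 0.071 ] 0.0209 mid [0.6542 0.0704 0.0625]
scene dishrim 170 [0.4203 0.1941 0.0112] enc [0.4184 0.1932] 0.0542 mid [0.4192 0.1929 0.0119]
scene light 1907 [ 0.4239 -0.1947  0.0125] enc [ 0.4217 -0.1948] 0.0609 mid [ 0.4222 -0.1943  0.0126]
scene bottle 48 [0.4397 0.0247 0.0658] enc [0.439  0.0252] 0.0087 mid [0.4394 0.0251 0.065 ]
scene block ((0.6393033862113953, -0.012228995561599731), (0.250578910112381, 0.07268817722797394), 80.2318344116211)
```

View pics/t1.png

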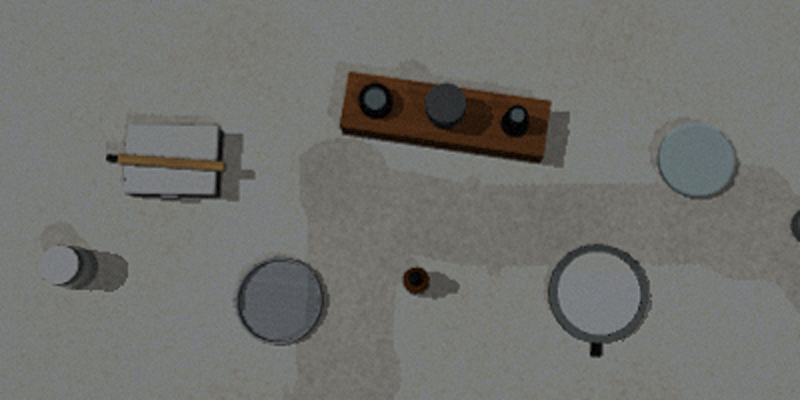

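View pics/s1.png

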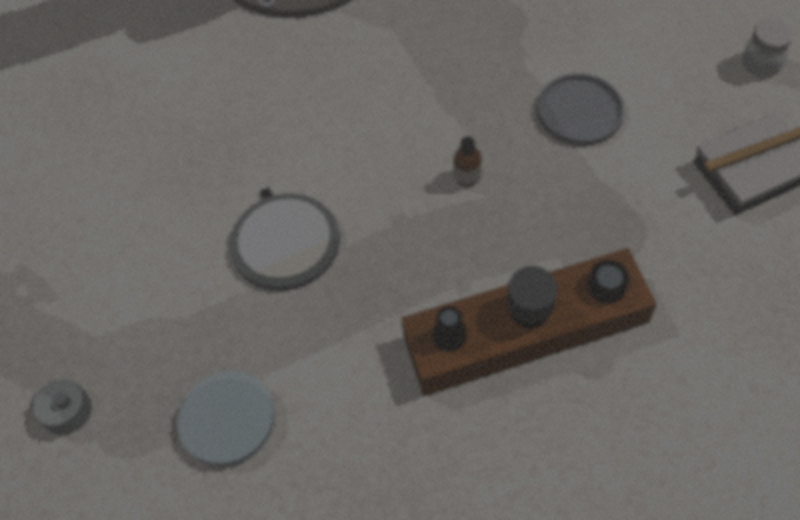

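The capped lens is in the middle well: the grey cap is at about (322,192) in the top picture. The narrow lens is at about (358,200) and the short lens at about (287,190). The dish is at (240,290), the light at (400,288) and the bottle at (308,280). First I'll work out the approach, with the jaws across the row.

```bash
cat >> h.py <<'E'
from scipy.spatial.transform import Rotation as Ro
def plan(target,yaw=None):
    o=bot.get_obs();w,x,y,z=o['tool_rot'];R=Ro.from_quat([x,y,z,w])
    d=R.inv().apply(np.array(target)-o['eef_pos'])*100
    M=R.as_matrix();cy=np.arctan2(M[1,0],M[0,0])
    s='t %.2f pos %s yaw %.2f tilt %.4f F %s g %.3f j1 %.2f j7 %.2f'%(o['t'],np.round(o['eef_pos'],4),cy,np.arccos(-M[2,2]),np.round(o['contact_force'],1),o['gripper_width'],o['q'][0],o['q'][6])
    print(s);print('shift cm',np.round(d,2))
    if yaw is not None:
        G=Ro.from_matrix(np.array([[np.cos(yaw),np.sin(yaw),0],[np.sin(yaw),-np.cos(yaw),0],[0,0,-1]]).astype(float))
        print('turn',np.round((R.inv()*G).as_rotvec(),3))
E
python3 -c "
from h import *
plan([.639,-.013,.2],-.169)"
```

```text
t 1.30 pos [ 0.1525 -0.6576  0.2313] yaw -1.34 tilt 0.0001 F [0.6 0.9 0.5] g 1.002 j1 1.23 j7 -0.08
shift cm [-51.8  -61.95   3.13]
turn [-0.    -0.    -1.174]
```

```bash
python3 -m creep '[[[-3,-3.6,0,0,0,-0.07,1],[-6.5,-7.7,0,0,0,-0.15,1],[-10,-12,0,0,0,-0.24,1],[-13.5,-16.1,0,0,0,-0.32,1],[-17,-20.3,0,0,0,-0.4,1],[-20.5,-24.5,0,0,0,-0.48,1],[-24,-28.7,0,0,0,-0.55,1],[-27.5,-33,0,0,0,-0.63,1],[-31,-37,0,0,0,-0.7,1],[-34,-40.6,0,0,0,-0.78,1]]]' 25
python3 -c "
from h import *
plan([.639,-.013,.16],-.169)"
```

```text
t: 2.55
eef_pos: [0.4723, -0.2329, 0.2317]
tool_rot: [0.0, 0.961, -0.276, 0.0]
contact_force: [0.3, -1.1, -0.5]
gripper_width: 0.994
t 2.55 pos [ 0.4723 -0.2329  0.2317] yaw -0.56 tilt 0.0008 F [ 0.3 -1.1 -0.5] g 0.994 j1 0.65 j7 -0.32
shift cm [  2.45 -27.48   7.17]
turn [-0.    -0.001 -0.391]
```

```bash
python3 -m creep '[[[0.4,-4.5,0,0,0,-0.07,1],[0.8,-9,0.5,0,0,-0.14,1],[1.2,-13.5,1.5,0,0,-0.21,1],[1.6,-18,3,0,0,-0.28,1],[2,-22,4.5,0,0,-0.34,1],[2.3,-25.5,6,0,0,-0.38,1],[2.45,-27.4,7,0,0,-0.39,1],[2.45,-27.4,7,0,0,-0.39,1],[2.45,-27.4,7,0,0,-0.39,1]]]'
python3 - <<'E'
from h import *
plan([.639,-.013,.066],-.169)
for c in ['scene','top']:
    p,d=bot.read_camera(c);cv2.imwrite(f'pics/{c}2.png',cv2.resize(p[100:340,200:480],None,fx=2,fy=2))
E
```

```text
t: 3.68
eef_pos: [0.6378, -0.0179, 0.1617]
tool_rot: [0.001, 0.996, -0.087, 0.0]
contact_force: [0.3, 0.1, -0.1]
gripper_width: 1.0
t 3.67 pos [ 0.6378 -0.0179  0.1617] yaw -0.18 tilt 0.0013 F [ 0.3  0.1 -0.1] g 1.000 j1 0.28 j7 -0.48
shift cm [ 0.03 -0.51  9.57]
turn [ 0.001 -0.    -0.006]
```

View pics/scene2.png

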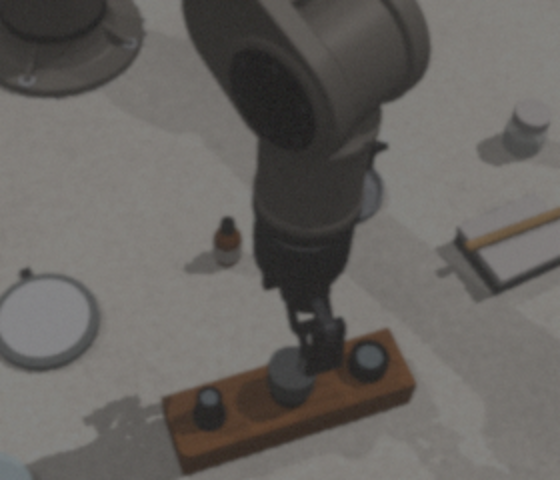

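The gripper is above the block with its jaws across the row, over the cap at about (290,375) in the crop. Next I'll correct the 5 mm offset and go partway down.

```bash
python3 -m creep '[[[0.03,-0.5,1,0,0,-0.006,1],[0.03,-0.5,2.5,0,0,-0.006,1],[0.03,-0.5,4,0,0,-0.006,1],[0.03,-0.5,5,0,0,-0.006,1],[0.03,-0.5,5,0,0,-0.006,1],[0.03,-0.5,5,0,0,-0.006,1]]]'
python3 -c "
from h import *
plan([.639,-.013,.066],-.169)"
```

```text
t: 4.53
eef_pos: [0.6396, -0.0111, 0.1116]
tool_rot: [-0.0, 0.997, -0.083, 0.0]
contact_force: [0.4, -0.6, 0.7]
gripper_width: 1.0
t 4.53 pos [ 0.6396 -0.0111  0.1116] yaw -0.17 tilt 0.0006 F [ 0.4 -0.6  0.7] g 1.000 j1 0.25 j7 -0.51
shift cm [-0.03  0.2   4.56]
turn [-0.    -0.001  0.002]
```

```bash
python3 -m creep '[[[0,0.15,1,0,0,0,1],[0,0.15,2,0,0,0,1],[0,0.15,3,0,0,0,1],[0,0.15,4,0,0,0,1],[0,0.15,4.5,0,0,0,1],[0,0.15,4.5,0,0,0,1],[0,0.15,4.5,0,0,0,1]]]'
python3 -c "
from h import *
plan([.639,-.013,.066],-.169)"
```

```text
t: 5.4
eef_pos: [0.6393, -0.0126, 0.0666]
tool_rot: [-0.0, 0.997, -0.083, 0.0]
contact_force: [0.2, -0.5, -0.6]
gripper_width: 0.998
t 5.40 pos [ 0.6393 -0.0126  0.0666] yaw -0.17 tilt 0.0006 F [ 0.2 -0.5 -0.6] g 0.998 j1 0.24 j7 -0.53
shift cm [-0.03  0.05  0.06]
turn [-0.    -0.001  0.002]
```

```bash
python3 -m creep '[[[0,0,0,0,0,0,0.85],[0,0,0,0,0,0,0.75],[0,0,0,0,0,0,0.65],[0,0,0,0,0,0,0.6],[0,0,0,0,0,0,0.55],[0,0,0,0,0,0,0.5],[0,0,0,0,0,0,0.45],[0,0,0,0,0,0,0.4],[0,0,0,0,0,0,0.4]]]' 25
python3 - <<'E'
from h import *
plan([.639,-.013,.066],-.169)
E
```

```text
t: 6.52
eef_pos: [0.6391, -0.0126, 0.0665]
tool_rot: [0.0, 0.997, -0.083, 0.0]
contact_force: [-2.0, -0.3, 3.6]
gripper_width: 0.547
t 6.53 pos [ 0.6391 -0.0126  0.0665] yaw -0.17 tilt 0.0002 F [-2.  -0.3  3.6] g 0.547 j1 0.24 j7 -0.53
shift cm [-0.01  0.04  0.05]
turn [ 0.    -0.     0.002]
```

```bash
python3 -m creep '[[[0,0,-0.3,0,0,0,0.4],[0,0,-0.8,0,0,0,0.4],[0,0,-1.4,0,0,0,0.4],[0,0,-2,0,0,0,0.4],[0,0,-2.8,0,0,0,0.4],[0,0,-3.8,0,0,0,0.4],[0,0,-5,0,0,0,0.4],[0,0,-6,0,0,0,0.4],[0,0,-6,0,0,0,0.4],[0,0,-6,0,0,0,0.4]]]'
python3 - <<'E'
from h import *
plan([.4185,.1925,.13])
p,d=bot.read_camera('scene');cv2.imwrite('pics/s3.png',cv2.resize(p[150:350,230:450],None,fx=3,fy=3))
E
```

```text
t: 7.78
eef_pos: [0.6388, -0.0127, 0.1261]
tool_rot: [0.0, 0.997, -0.083, -0.0]
contact_force: [0.9, 0.6, -1.5]
gripper_width: 0.546
t 7.78 pos [ 0.6388 -0.0127  0.1261] yaw -0.17 tilt 0.0003 F [ 0.9  0.6 -1.5] g 0.546 j1 0.26 j7 -0.50
shift cm [-25.14 -16.57  -0.38]
```

View pics/s3.png

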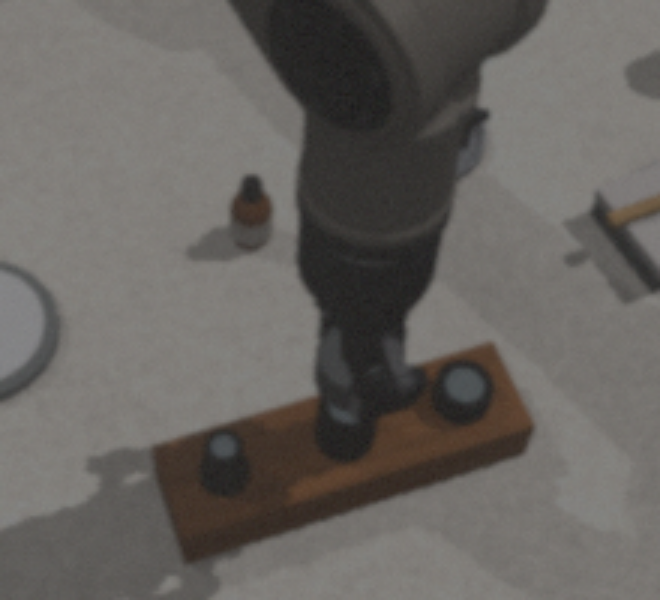

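The cap is off: the bare eyepiece head still stands in its well at about (345,440) in the crop, and the opening held at 0.546. Now I'll carry the cap over to the dish.

```bash
python3 -m creep '[[[-1.5,-1,-0.3,0,0,0,0.4],[-4.5,-3,-0.4,0,0,0,0.4],[-8,-5.3,-0.4,0,0,0,0.4],[-11.5,-7.6,-0.4,0,0,0,0.4],[-15,-9.9,-0.4,0,0,0,0.4],[-18.5,-12.2,-0.4,0,0,0,0.4],[-21.5,-14.2,-0.4,0,0,0,0.4],[-24,-15.8,-0.4,0,0,0,0.4],[-25.1,-16.6,-0.4,0,0,0,0.4],[-25.1,-16.6,-0.4,0,0,0,0.4]]]'
python3 -m creep '[[[0,0,0,0,0,0,0.4],[0,0,0,0,0,0,0.4]]]'
python3 - <<'E'
from h import *
plan([.4185,.1925,.006])
for c in ['scene','top']:
    p,d=bot.read_camera(c)
    cv2.imwrite(f'pics/{c}4.png',cv2.resize(p[80:340,200:500] if c=='scene' else p[160:360,200:420],None,fx=2.5,fy=2.5))
E
```

```text
t: 9.07
eef_pos: [0.4186, 0.1932, 0.1304]
tool_rot: [0.0, 0.997, -0.082, 0.0]
contact_force: [0.7, -0.8, 0.0]
gripper_width: 0.549
t: 9.32
eef_pos: [0.4199, 0.192, 0.1302]
tool_rot: [0.0, 0.996, -0.084, 0.0]
contact_force: [-0.9, -0.8, -0.2]
gripper_width: 0.546
t 9.32 pos [0.4199 0.192  0.1302] yaw -0.17 tilt 0.0001 F [-0.9 -0.8 -0.2] g 0.546 j1 -0.05 j7 -0.98
shift cm [-0.15 -0.03 12.42]
```

View pics/scene4.png

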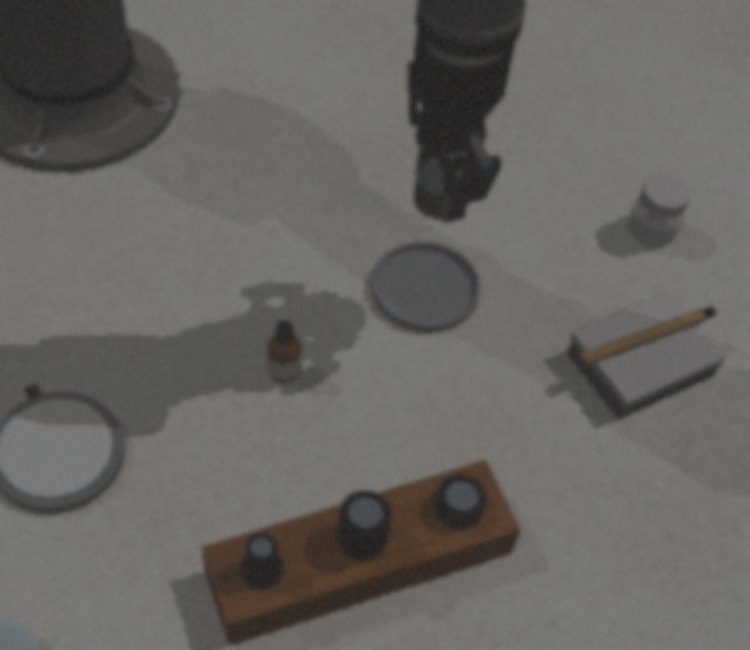

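View pics/top4.png

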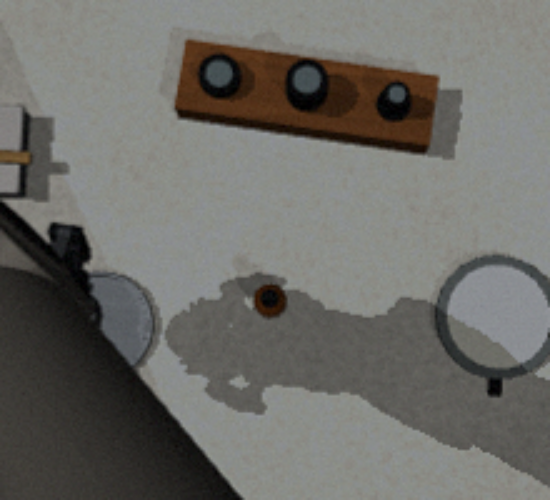

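All three lenses are bare and upright in the block, with the eyepiece at about (365,520) in the scene crop. The cap is in the gripper, above and behind the dish at (425,285). I'll measure how low the cap hangs in the fingers and where the eyepiece stands.

Run:
```python
from h import *
full=np.ones((480,640),bool)
for c in ['scene','top']:
    p,d=bot.read_camera(c);P=cloud(c,full,d)
    q=P[(np.hypot(P[:,0]-.419,P[:,1]-.192)<.06)&(P[:,2]>.05)]
    print(c,'held low z',np.round(np.percentile(q[:,2],[0,1,3,10]),3) if len(q) else 0)
    for r in sorted(q,key=lambda a:a[2])[:25:4]: print(np.round(r,3))
    for s in bot.silhouettes(c,'cap_mid')[:2]:
        Q=cloud(c,s['mask'],d);print('cap',s['p'],s['xy'],np.round(np.percentile(Q,[3,50,97],axis=0),3).tolist())
    q=P[(np.hypot(P[:,0]-.639,P[:,1]+.013)<.03)&(P[:,2]>.08)&(P[:,2]<.1)]
    ct,r=cv2.minEnclosingCircle(q[:,:2].astype(np.float32));print('eye',ct,r,np.median(q[:,2]))
    q=P[(np.hypot(P[:,0]-.418,P[:,1]-.192)<.07)&(P[:,2]>.009)&(P[:,2]<.02)]
```

```text
scene held low z [0.127 0.142 0.157 0.208]
[0.437 0.178 0.127]
[0.434 0.174 0.13 ]
[0.426 0.169 0.13 ]
[0.428 0.17  0.132]
[0.426 0.172 0.133]
[0.43  0.171 0.134]
[0.441 0.177 0.135]
cap 0.62 [370.4, 156.6] [[0.4, 0.169, 0.13], [0.422, 0.176, 0.156], [0.437, 0.195, 0.16]]
eye (0.6393764615058899, -0.012461311183869839) 0.02087835781276226 0.08787222220668511
top held low z [0.126 0.158 0.222 0.477]
[0.412 0.169 0.126]
[0.425 0.168 0.133]
[0.418 0.168 0.134]
[0.42  0.167 0.139]
[0.413 0.169 0.142]
[0.454 0.177 0.144]
[0.436 0.174 0.148]
cap 0.23 [508.0, 250.7] [[0.476, -0.477, 0.009], [0.497, -0.453, 0.029], [0.517, -0.436, 0.041]]
eye (0.6381549835205078, -0.013557832688093185) 0.020167391747236252 0.08814306466668993
```

```bash
python3 -m creep '[[[-0.1,0,1,0,0,0,0.4],[-0.1,0,3,0,0,0,0.4],[-0.1,0,5,0,0,0,0.4],[-0.1,0,7,0,0,0,0.4],[-0.1,0,9,0,0,0,0.4],[-0.1,0,10.5,0,0,0,0.4],[-0.1,0,11.5,0,0,0,0.4],[-0.1,0,11.8,0,0,0,0.4],[-0.1,0,11.8,0,0,0,0.4],[-0.1,0,11.8,0,0,0,0.4]]]'
python3 -m creep '[[[0,0,0,0,0,0,0.4],[0,0,0,0,0,0,0.4]]]'
python3 -c "
from h import *
plan([.4186,.1925,.0055],-.169)"
```

```text
t: 10.88
eef_pos: [0.4186, 0.1931, 0.0128]
tool_rot: [-0.0, 0.997, -0.083, 0.0]
contact_force: [0.2, -0.3, 0.5]
gripper_width: 0.55
t: 11.12
eef_pos: [0.4183, 0.193, 0.0125]
tool_rot: [-0.0, 0.997, -0.083, 0.0]
contact_force: [-0.3, 0.1, 0.2]
gripper_width: 0.542
t 11.12 pos [0.4183 0.193  0.0125] yaw -0.17 tilt 0.0005 F [-0.3  0.1  0.2] g 0.542 j1 -0.18 j7 -1.17
shift cm [0.03 0.04 0.7 ]
turn [-0.    -0.     0.002]
```

```bash
python3 -m creep '[[[0,0.03,0.15,0,0,0,0.4],[0,0.03,0.3,0,0,0,0.4],[0,0.03,0.4,0,0,0,0.4],[0,0.03,0.5,0,0,0,0.4],[0,0.03,0.5,0,0,0,0.4]]]'
python3 -m creep '[[[0,0,0.05,0,0,0,0.4],[0,0,0.1,0,0,0,0.4],[0,0,0.1,0,0,0,0.4]]]'
python3 -m creep '[[[0,0,0.05,0,0,0,0.4],[0,0,0.1,0,0,0,0.4],[0,0,0.1,0,0,0,0.4]]]'
```

```text
t: 11.75
eef_pos: [0.418, 0.1926, 0.0072]
tool_rot: [0.0, 0.997, -0.083, -0.0]
contact_force: [0.1, 0.1, -0.5]
gripper_width: 0.545
t: 12.12
eef_pos: [0.4181, 0.1926, 0.0063]
tool_rot: [0.0, 0.997, -0.083, -0.0]
contact_force: [0.6, -0.2, -0.0]
gripper_width: 0.545
t: 12.5
eef_pos: [0.4181, 0.1927, 0.0055]
tool_rot: [0.0, 0.997, -0.083, 0.0]
contact_force: [-1.1, -0.7, 3.0]
gripper_width: 0.546
```

```bash
python3 -m creep '[[[0,0,0.03,0,0,0,0.4],[0,0,0.03,0,0,0,0.4]]]'
```

```text
t: 12.75
eef_pos: [0.4182, 0.1926, 0.0054]
tool_rot: [0.0, 0.997, -0.083, 0.0]
contact_force: [-2.1, -1.0, 7.8]
gripper_width: 0.544
```

The cap is on the dish floor (7.8 N of contact). I'll open a little to release it, then rise.

```bash
python3 -m creep '[[[0,0,0,0,0,0,0.58],[0,0,0,0,0,0,0.61],[0,0,0,0,0,0,0.64],[0,0,0,0,0,0,0.66],[0,0,0,0,0,0,0.66],[0,0,0,0,0,0,0.66]]]'
python3 -m creep '[[[0,0,-0.3,0,0,0,0.66],[0,0,-0.8,0,0,0,0.66],[0,0,-1.6,0,0,0,0.66],[0,0,-2.6,0,0,0,0.66],[0,0,-4,0,0,0,0.66],[0,0,-6,0,0,0,0.8],[0,0,-9,0,0,0,0.9],[0,0,-12,0,0,0,1],[0,0,-14,0,0,0,1],[0,0,-14,0,0,0,1]]]'
python3 - <<'E'
from h import *
plan([.639,-.013,.15],-.169)
p,d=bot.read_camera('scene');cv2.imwrite('pics/s5.png',cv2.resize(p[80:340,200:500],None,fx=2.5,fy=2.5))
s=bot.silhouettes('scene','cap_mid')[0];Q=cloud('scene',s['mask'],d);print(s['p'],s['xy'],np.percentile(Q,[3,50,97],axis=0))
q=Q[Q[:,2]>.03];print(cv2.minEnclosingCircle(q[:,:2].astype(np.float32)))
E
```

```text
t: 13.5
eef_pos: [0.4181, 0.1926, 0.005]
tool_rot: [0.0, 0.997, -0.083, -0.0]
contact_force: [0.4, -1.3, 0.4]
gripper_width: 0.66
t: 14.75
eef_pos: [0.4191, 0.1931, 0.147]
tool_rot: [-0.001, 0.996, -0.084, 0.002]
contact_force: [-0.1, -0.5, 0.2]
gripper_width: 1.002
t 14.75 pos [0.4191 0.1931 0.147 ] yaw -0.17 tilt 0.0039 F [-0.1 -0.5  0.2] g 1.002 j1 -0.03 j7 -0.96
shift cm [25.11 16.66 -0.25]
turn [-0.002 -0.003  0.002]
0.96 [369.2, 192.9] [[0.39957217 0.16928866 0.00450703]
 [0.42586359 0.18805258 0.03158886]
 [0.44156277 0.21152055 0.03532345]]
((0.4193955659866333, 0.19235622882843018), 0.024239765480160713)
```

View pics/s5.png

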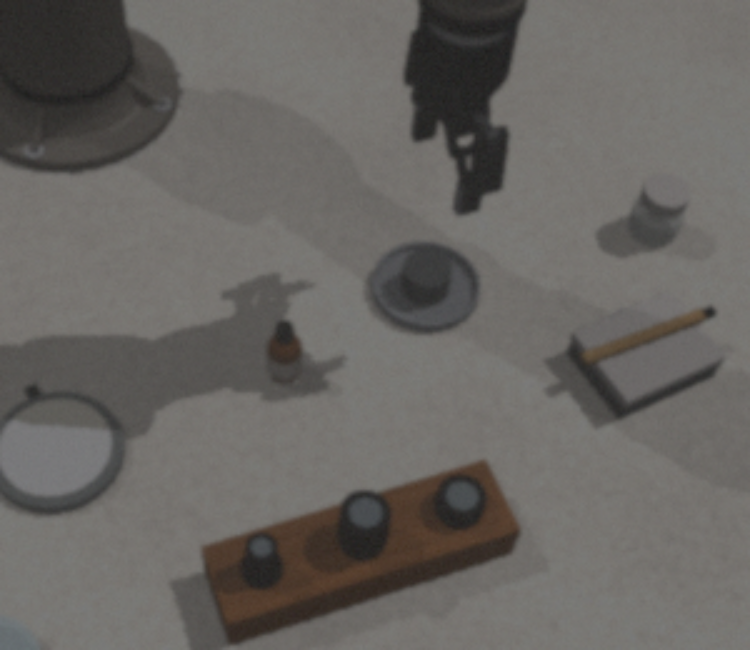

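The cap stands upright in the middle of the dish, at about (425,278) in the crop and (0.419, 0.192) in the world. I'll go back to the eyepiece.

```bash
python3 -m creep '[[[2,1.3,-0.3,0,0,0,1],[5.5,3.6,-0.3,0,0,0,1],[9,6,-0.3,0,0,0,1],[12.5,8.3,-0.3,0,0,0,1],[16,10.6,-0.3,0,0,0,1],[19.5,12.9,-0.3,0,0,0,1],[22.5,14.9,-0.3,0,0,0,1],[24.5,16.2,-0.3,0,0,0,1],[25.1,16.65,-0.3,0,0,0,1],[25.1,16.65,-0.3,0,0,0,1]]]'
python3 -m creep '[[[0,0,0,0,0,0,1],[0,0,0,0,0,0,1],[0,0,0,0,0,0,1]]]'
python3 -c "
from h import *
plan([.639,-.013,.052],-.169)"
```

```text
t: 16.1
eef_pos: [0.6371, -0.0129, 0.147]
tool_rot: [-0.0, 0.997, -0.083, -0.001]
contact_force: [0.3, -0.8, -0.0]
gripper_width: 1.001
t: 16.48
eef_pos: [0.6377, -0.0128, 0.1482]
tool_rot: [0.0, 0.997, -0.083, 0.0]
contact_force: [-0.0, 1.0, -0.3]
gripper_width: 0.997
t 16.48 pos [ 0.6377 -0.0128  0.1482] yaw -0.17 tilt 0.0002 F [-0.   1.  -0.3] g 0.997 j1 0.27 j7 -0.48
shift cm [ 0.13 -0.    9.62]
turn [ 0.    -0.     0.003]
```

```bash
python3 -m creep '[[[0.1,0,1,0,0,0,1],[0.1,0,3,0,0,0,1],[0.1,0,5,0,0,0,1],[0.1,0,7,0,0,0,1],[0.1,0,8.3,0,0,0,1],[0.1,0,9,0,0,0,1],[0.1,0,9.4,0,0,0,1],[0.1,0,9.6,0,0,0,1],[0.1,0,9.6,0,0,0,1],[0.1,0,9.6,0,0,0,1]]]'
python3 -c "
from h import *
plan([.639,-.013,.052],-.169)"
```

```text
t: 17.73
eef_pos: [0.6392, -0.0135, 0.0525]
tool_rot: [-0.0, 0.997, -0.083, 0.0]
contact_force: [0.8, 1.5, 1.0]
gripper_width: 1.002
t 17.73 pos [ 0.6392 -0.0135  0.0525] yaw -0.17 tilt 0.0008 F [0.8 1.5 1. ] g 1.002 j1 0.23 j7 -0.54
shift cm [-0.03 -0.04  0.05]
turn [-0.    -0.001  0.002]
```

```bash
python3 -m creep '[[[0,0,0,0,0,0,0.8],[0,0,0,0,0,0,0.68],[0,0,0,0,0,0,0.6],[0,0,0,0,0,0,0.54],[0,0,0,0,0,0,0.5],[0,0,0,0,0,0,0.46],[0,0,0,0,0,0,0.42],[0,0,0,0,0,0,0.36],[0,0,0,0,0,0,0.3],[0,0,0,0,0,0,0.3]]]' 40
python3 -c "
from h import *
plan([.639,-.013,.052],-.169)"
```

```text
t: 18.98
eef_pos: [0.6389, -0.0134, 0.0522]
tool_rot: [0.0, 0.997, -0.083, 0.0]
contact_force: [-1.7, -1.1, 4.3]
gripper_width: 0.457
t 18.98 pos [ 0.6389 -0.0134  0.0522] yaw -0.17 tilt 0.0001 F [-1.7 -1.1  4.3] g 0.457 j1 0.23 j7 -0.54
shift cm [ 0.   -0.04  0.02]
turn [ 0.    -0.     0.002]
```

```bash
python3 -m creep '[[[0,0,-0.3,0,0,0,0.3],[0,0,-0.8,0,0,0,0.3],[0,0,-1.5,0,0,0,0.3],[0,0,-2.3,0,0,0,0.3],[0,0,-3.2,0,0,0,0.3],[0,0,-4.5,0,0,0,0.3],[0,0,-6,0,0,0,0.3],[0,0,-7.8,0,0,0,0.3],[0,0,-9.6,0,0,0,0.3],[0,0,-11,0,0,0,0.3]]]'
python3 -m creep '[[[0,0,0,0,0,0,0.3],[0,0,0,0,0,0,0.3]]]'
python3 - <<'E'
from h import *
plan([.4212,-.1945,.16],-.169)
p,d=bot.read_camera('scene');cv2.imwrite('pics/s6.png',cv2.resize(p[80:340,200:500],None,fx=2.5,fy=2.5))
E
```

```text
t: 20.23
eef_pos: [0.6393, -0.0134, 0.1637]
tool_rot: [-0.0, 0.997, -0.083, 0.001]
contact_force: [-0.3, -0.1, -1.7]
gripper_width: 0.457
t: 20.48
eef_pos: [0.6385, -0.0136, 0.1615]
tool_rot: [0.0, 0.997, -0.083, -0.0]
contact_force: [-0.6, 0.4, -1.7]
gripper_width: 0.458
t 20.48 pos [ 0.6385 -0.0136  0.1615] yaw -0.17 tilt 0.0009 F [-0.6  0.4 -1.7] g 0.458 j1 0.27 j7 -0.47
shift cm [-18.42  21.45   0.17]
turn [0.    0.001 0.002]
```

View pics/s6.png

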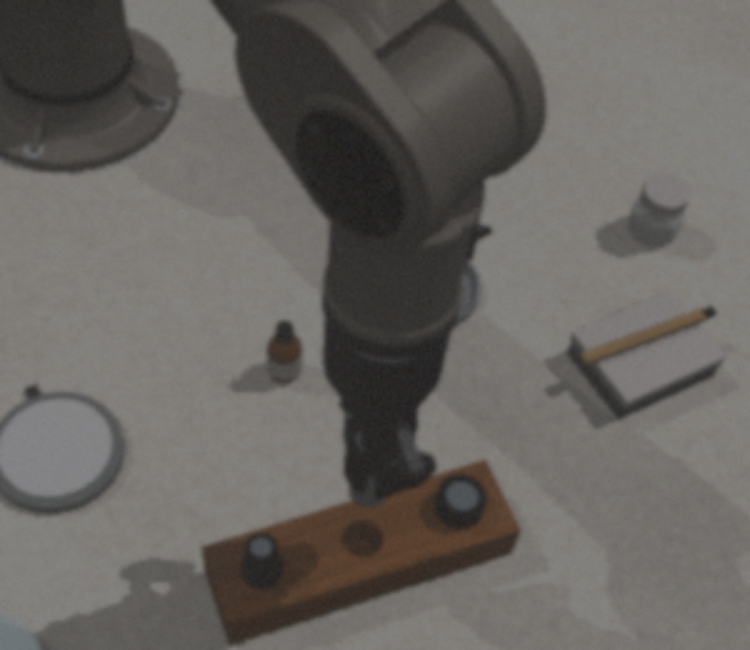

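The middle well at about (362,538) is empty and the eyepiece is held, carrying about 1.7 N. Now I'll carry it to the light.

```bash
python3 -m creep '[[[-0.4,0.5,0,0,0,0,0.3],[-1.2,1.4,0,0,0,0,0.3],[-2.4,2.8,0,0,0,0,0.3],[-3.8,4.4,0,0,0,0,0.3],[-5.3,6.2,0,0,0,0,0.3],[-6.8,7.9,0,0,0,0,0.3],[-8.3,9.7,0,0,0,0,0.3],[-9.8,11.4,0,0,0,0,0.3],[-11.3,13.2,0,0,0,0,0.3],[-12.8,14.9,0,0,0,0,0.3]]]'
python3 -m creep '[[[-1.5,1.7,0,0,0,0,0.3],[-3,3.5,0,0,0,0,0.3],[-4.2,4.9,0,0,0,0,0.3],[-5,5.8,0,0,0,0,0.3],[-5.5,6.4,0,0,0,0,0.3],[-5.6,6.5,0,0,0,0,0.3],[-5.6,6.5,0,0,0,0,0.3],[-5.6,6.5,0,0,0,0,0.3],[-5.6,6.5,0,0,0,0,0.3]]]'
python3 - <<'E'
from h import *
plan([.4212,-.1945,.131],-.169)
full=np.ones((480,640),bool)
for c in ['scene','top']:
    p,d=bot.read_camera(c);cv2.imwrite(f'pics/{c}7.png',cv2.resize(p[140:340,180:480],None,fx=2.5,fy=2.5))
    P=cloud(c,full,d);np.save(c+'7.npy',P)
    for s in bot.silhouettes(c,'eyepiece_mid')[:2]:
        Q=cloud(c,s['mask'],d);print(c,s['p'],s['xy'],np.round(np.percentile(Q,[2,50,98],axis=0),3).tolist())
    q=P[(np.hypot(P[:,0]-.421,P[:,1]+.1945)<.05)&(P[:,2]>.05)&(P[:,2]<.2)]
    for z in np.arange(.1,.2,.01):
        k=q[(q[:,2]>z)&(q[:,2]<z+.01)]
        if len(k): print(round(z,2),len(k),np.round(k.min(0),3),np.round(k.max(0),3))
E
```

```text
t: 21.78
eef_pos: [0.4867, -0.1401, 0.1621]
tool_rot: [0.0, 0.997, -0.084, 0.0]
contact_force: [0.2, 0.5, -0.8]
gripper_width: 0.461
t: 22.9
eef_pos: [0.4222, -0.1936, 0.162]
tool_rot: [-0.0, 0.997, -0.083, 0.0]
contact_force: [0.3, -0.5, -0.6]
gripper_width: 0.457
t 22.90 pos [ 0.4222 -0.1936  0.162 ] yaw -0.17 tilt 0.0002 F [ 0.3 -0.5 -0.6] g 0.457 j1 0.71 j7 -0.02
shift cm [-0.08  0.11  3.1 ]
turn [-0.    -0.     0.003]
scene 0.74 [303.5, 304.2] [[0.615, -0.11, 0.048], [0.631, -0.099, 0.077], [0.64, -0.084, 0.086]]
scene 0.69 [217.9, 226.1] [[0.316, -0.204, -0.002], [0.436, -0.183, 0.16], [0.471, -0.154, 0.221]]
0.12 29 [ 0.426 -0.207  0.121] [ 0.438 -0.179  0.13 ]
0.13 43 [ 0.425 -0.207  0.131] [ 0.438 -0.179  0.14 ]
0.14 20 [ 0.433 -0.203  0.14 ] [ 0.438 -0.183  0.146]
0.15 15 [ 0.428 -0.212  0.154] [ 0.442 -0.175  0.16 ]
0.16 38 [ 0.42  -0.213  0.16 ] [ 0.453 -0.173  0.17 ]
0.17 50 [ 0.425 -0.212  0.17 ] [ 0.457 -0.173  0.18 ]
0.18 42 [ 0.425 -0.212  0.18 ] [ 0.457 -0.173  0.19 ]
0.19 53 [ 0.398 -0.212  0.19 ] [ 0.44  -0.173  0.2  ]
0.15 2 [ 0.417 -0.174  0.157] [ 0.419 -0.173  0.16 ]
0.16 19 [ 0.404 -0.181  0.16 ] [ 0.438 -0.172  0.169]
0.17 22 [ 0.391 -0.183  0.17 ] [ 0.436 -0.173  0.179]
0.18 17 [ 0.391 -0.183  0.18 ] [ 0.432 -0.173  0.189]
0.19 29 [ 0.401 -0.181  0.191] [ 0.433 -0.173  0.2  ]
```

View pics/scene7.png

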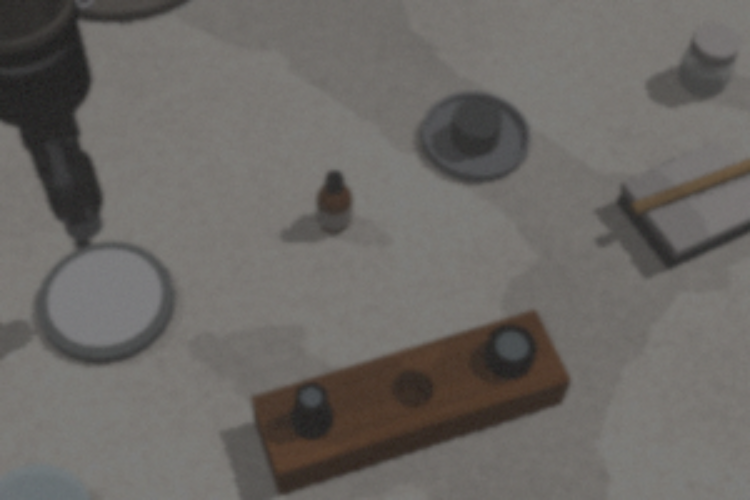

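View pics/top7.png

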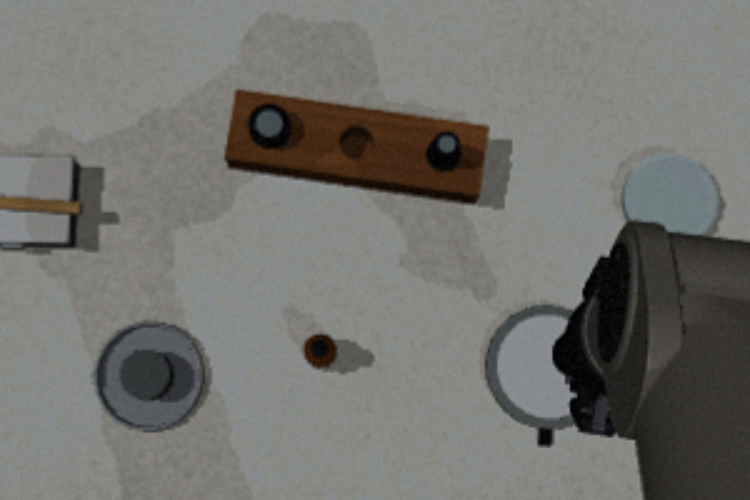

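The eyepiece hangs plumb near the light, with its tube at about (82,230) in the scene crop. The cap stays centred in the dish at (475,130). I'll lower to the hold height and settle.

```bash
python3 -m creep '[[[-0.1,0.12,0.4,0,0,0,0.3],[-0.1,0.12,1,0,0,0,0.3],[-0.1,0.12,1.7,0,0,0,0.3],[-0.1,0.12,2.3,0,0,0,0.3],[-0.1,0.12,2.8,0,0,0,0.3],[-0.1,0.12,3.1,0,0,0,0.3],[-0.1,0.12,3.1,0,0,0,0.3],[-0.1,0.12,3.1,0,0,0,0.3],[-0.1,0.12,3.1,0,0,0,0.3],[-0.1,0.12,3.1,0,0,0,0.3]]]'
python3 - <<'E'
from h import *
plan([.4212,-.1947,.131],-.169)
full=np.ones((480,640),bool)
p,d=bot.read_camera('scene');P=cloud('scene',full,d)
q=P[(np.hypot(P[:,0]-.421,P[:,1]+.1945)<.03)&(P[:,2]>.06)&(P[:,2]<.2)]
print('low z',np.round(np.percentile(q[:,2],[0,1,2]),4))
for z in np.arange(.08,.15,.01):
    k=q[(q[:,2]>z)&(q[:,2]<z+.01)]
    if len(k)>3:
        f=cv2.minAreaRect
        print(round(z,2),len(k),np.round(k.min(0),3),np.round(k.max(0),3))
E
```

```text
t: 24.35
eef_pos: [0.4208, -0.1949, 0.1311]
tool_rot: [0.0, 0.997, -0.083, 0.0]
contact_force: [0.5, -0.1, -1.9]
gripper_width: 0.459
t 24.35 pos [ 0.4208 -0.1949  0.1311] yaw -0.17 tilt 0.0004 F [ 0.5 -0.1 -1.9] g 0.459 j1 0.70 j7 -0.05
shift cm [ 0.03 -0.03  0.01]
turn [ 0.    -0.     0.002]
low z [0.0917 0.0938 0.0944]
0.09 27 [ 0.421 -0.208  0.092] [ 0.437 -0.182  0.1  ]
0.1 40 [ 0.425 -0.208  0.1  ] [ 0.437 -0.18   0.11 ]
0.11 16 [ 0.43  -0.206  0.11 ] [ 0.437 -0.183  0.115]
0.12 15 [ 0.425 -0.214  0.123] [ 0.441 -0.175  0.13 ]
0.13 29 [ 0.421 -0.214  0.13 ] [ 0.449 -0.175  0.14 ]
0.14 24 [ 0.423 -0.214  0.14 ] [ 0.449 -0.175  0.149]
```

The tube axis is at about (0.422, -0.1945), and its lower end is at about 0.094, or 80 mm above the light. Now I'll hold for more than two seconds.

```bash
for i in 1; do :; done; python3 -m creep '[[[0,0,0,0,0,0,0.3],[0,0,0,0,0,0,0.3],[0,0,0,0,0,0,0.3],[0,0,0,0,0,0,0.3],[0,0,0,0,0,0,0.3],[0,0,0,0,0,0,0.3],[0,0,0,0,0,0,0.3],[0,0,0,0,0,0,0.3],[0,0,0,0,0,0,0.3],[0,0,0,0,0,0,0.3]]]'
python3 -m creep '[[[0,0,0,0,0,0,0.3],[0,0,0,0,0,0,0.3],[0,0,0,0,0,0,0.3],[0,0,0,0,0,0,0.3],[0,0,0,0,0,0,0.3],[0,0,0,0,0,0,0.3],[0,0,0,0,0,0,0.3],[0,0,0,0,0,0,0.3],[0,0,0,0,0,0,0.3],[0,0,0,0,0,0,0.3]]]'
python3 -m creep '[[[0,0,0,0,0,0,0.3],[0,0,0,0,0,0,0.3],[0,0,0,0,0,0,0.3],[0,0,0,0,0,0,0.3]]]'
python3 - <<'E'
from h import *
p,d=bot.read_camera('scene')
s=bot.silhouettes('scene','cap_mid')[0];Q=cloud('scene',s['mask'],d);q=Q[Q[:,2]>.03];print(s['p'],cv2.minEnclosingCircle(q[:,:2].astype(np.float32)))
plan([.4212,-.1947,.131],-.169)
print(bot.hand_in())
E
```

```text
t: 25.65
eef_pos: [0.4207, -0.1949, 0.131]
tool_rot: [0.0, 0.997, -0.083, -0.0]
contact_force: [0.1, 0.9, -1.9]
gripper_width: 0.459
t: 26.9
eef_pos: [0.4207, -0.1949, 0.131]
tool_rot: [0.0, 0.997, -0.083, 0.0]
contact_force: [-0.2, 0.5, -1.0]
gripper_width: 0.456
t: 27.4
eef_pos: [0.4207, -0.1949, 0.131]
tool_rot: [0.0, 0.997, -0.083, -0.0]
contact_force: [-0.8, -1.0, -1.4]
gripper_width: 0.458
0.57 ((0.42010951042175293, 0.19124577939510345), 0.025154486298561096)
t 27.50 pos [ 0.4207 -0.1949  0.131 ] yaw -0.17 tilt 0.0001 F [ 0.6 -0.2 -1.1] g 0.457 j1 0.70 j7 -0.05
shift cm [ 0.04 -0.03  0.  ]
turn [ 0.    -0.     0.002]
the job is handed in; nothing more can be done
None
```

The job is done and handed in at about 27.5 s. The cap is off and in the dish, and the arm is holding the eyepiece over the inspection light.

- **Cap:** I lifted it straight off and lowered it, open side down, until it touched the dish floor at about 8 N. Then I released it. The cameras put it within about 2 mm of the dish centre.
- **Eyepiece:** I lifted it straight up out of the middle well and carried it upright to the light. It was held still for about 3 s. Its axis is within about 1 mm of the light's centre and its lower end about 80 mm above the face. The tool's tilt read under 0.001 rad and its position was steady to 0.1 mm.
- **Everything else:** The arm touched nothing else that I could see. In my last full pictures, taken before the final lowering and hold, the other two lenses and the bottle stood where they had been. I did not measure the bystanders again at the end.

No check failed. The last cap reading was less certain (0.57) than the first after release (0.96), and the two positions differed by about 1 mm.

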